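Pry up a beam end and pack it

ROBOT

A 6-joint arm with a two-finger parallel gripper is mounted at the origin on the work surface. World frame = base frame: x ahead of the robot, y to its left, z up, the work surface at z = 0. Lengths are in m, angles in rad, forces in N, time in s.
With the tool pointing down it reaches from about 0.425 to 0.95 m from the base axis. Payload 3.5 kg.
Tool frame: the origin (TCP) lies between the finger pads; the fingertips stand 14 mm ahead of it and the grasp point (between the pads) lies 5 mm behind it; z points along the fingers, y is the line along which they close (so a half turn about z gives the same grasp; the last joint's range is limited). The gripper opens to 85 mm and grips with 20 to 120 N. Pads are 22 mm wide; open, the fingers measure 114 mm over their backs; the gripper's body (76 mm by 85 mm) begins 54 mm behind the grasp point. The pads swing forward as they close: fully open they stand 13 mm farther back than shut.
Start: joints at [1.037, 0.286, 1.577, -0, 1.279, -0.15], TCP at [0.253, 0.626, 0.245] pointing down, gripper open.
Joint ranges: [-2.77, 2.77], [-0.9, 2.22], [0.21, 2.48], [-1.53, 4.67], [0.24, 2.81], [-2.84, 2.84]. Speed limits (rad/s): [2.79, 2.79, 3.14, 3.14, 3.14, 3.14].

INTERFACE

Orientations are given as a unit quaternion [x, y, z, w].
In Python, from plant import arm gives the robot as it stands.
- The arm moves only by the tool send_rows, never from a script. Its argument "moves" is text: rows parted by semicolons, each of 5 numbers parted by spaces: the finger opening in mm, from 0 to 85.4, then the shift along the tool's x, y, z in mm, then the turn about the tool's z in rad. A call has 1 to 10 rows; each row is the pose to reach, as a shift and turn from the pose commanded when the call began, along the tool's axes at that moment; what a row does not reach only later rows make up. A row lasts 1/8 s, in which the tool goes at most 62.5 mm and 10.7 degrees, less where a joint would pass 70% of its speed; a pose out of reach is approached as far as the arm can. A call with a gripper value outside its range is refused whole. The fingers move at their own pace and stop on an object; the grip force is fixed at half the most. Time passes only in rows, so rows that repeat a pose let the fingers close. It gives the time, the measured TCP pose, the force, the opening and the grip force at its end, in the units of the state.
- arm.observe(): the state, without advancing time (a new reading comes with each control period).
- arm.get_image(name): name is "scene" or "top" or "wrist"; returns the picture (400x640x3 uint8, red, green, blue); there is no depth.
- arm.get_calibration(name): a dict with "K" (3x3 intrinsics, pixels), "extrinsics" (4x4, takes a point from world to camera coordinates); the wrist camera has in their place "hand_eye" (4x4, takes a point from camera to tool coordinates, whose origin is the TCP and whose axes are the flange's). Camera axes: x right, y up, looking along -z (the intrinsics and any distortion apply to the point x, -y, -z); pixel columns grow to the right and rows downward; lengths in m; the calibration is good to about 2 mm. A picture is of the moment at which its call begins: read the wrist's pose just before it. get_calibration takes no time and is no camera call.
- arm.sign_off(): hands the job in; it is judged then, once.
The state is a dict: "time": time; "qpos": joint angles; "joint_vel": joint speeds; "effort": joint torques, N m; "tcp_pos": TCP position; "orientation": TCP orientation; "ft_force": force on the tool from outside, world axes, zero at the start; "moment": the same for the moment, N m; "opening": finger opening in m; "gripper_force": force on a finger pad.
Only numpy, scipy, OpenCV 4.12 (cv2) and the standard library are available. Lean on these libraries where they do the work, as an engineer would, in place of code of your own. Each camera call takes 0.05 s, during which the arm holds its last target. There are 200 camera calls.

TASK

Lever the free end of the heavy steel beam up: take the pry bar by its raised handle and press it down over the fulcrum until the spring catch snaps over the bar and holds it. Then slip the thin flat packer lengthwise under the raised beam end, lying flat and straight on the seat block with a bit under half its length under the beam, and leave it there with the bar still caught.

Things in the scene. Friction and masses are not known exactly. Their poses are not given: they have to be found in the camera images.
- bar_grip (a point): Grip point on the loose pry bar (plain steel, 18 mm wide, 10 thick, 265 long), mid-thickness, 35 mm from its raised end. y: level, along the bar from fulcrum (170 mm away) to handle; x: across it. Starts about 95 mm up, bar sloping 14 degrees. Push down with 5 to 20 N: a spring bolt in the gate snaps over the bar at about 35 mm; press to 27 mm above the bench, then release; it stays at about 38.
- beam_end (a point): Middle of the lower edge of the beam's free end, the end towards the robot. At rest it lies on the seat block, 53 mm above the bench; with the bar caught it is about 78 mm up, and it drops back if the bar is let go uncaught. x: along the beam to its pinned end. Plain steel H-section 290 mm long, 50 wide, 40 high, 3 kg, pinned at its far end.
- seat (a point): Point on the top of the fixed seat block (90 x 40 mm, 53 mm above the bench), below where the packer's centre should end. x: level, along the beam, the way to slide the packer in; y: across; z up. The block reaches from 30 mm before this point to 60 past it; the beam's free end is 10 mm past it, so the packer goes 45 mm under. With the bar caught the gap is 20 to 25 mm high.
- packer_center (a point): Centre (6 mm above the underside) of the thin packer, a loose plain steel plate 110 mm long (x), 44 wide (y), 12 thick, 0.45 kg, flat on the bench on the beam's side away from the bar. Grip across its width, on the half nearer the robot, which stays outside the beam. Not to be used: the 32 mm thick packer of the same outline, the round flange blank 68 mm across, the spanner.
Things that resemble listed ones, but are neither listed nor needed, are in the scene too. Leave any brown look-alike of the part that bears packer_center alone.

How it is judged:
By the outcome, as a careful person would: the job done as asked, in the order asked, and still so for the second after the job is handed in, with the robot touching nothing.
It also fails if it takes over 58 s, if anything falls off the work surface, if the arm or the gripper's body presses on something with over 40 N, if the wrist force passes 120 N, or if a joint passes its speed limit or range.

## Working session

There is one attempt and no reset: what is moved stays moved. The work goes in short steps, Python scripts to look and compute and a tool call to move; the robot and the scene stay as the last step left them, time stands still between calls to the robot, and variables do not carry over. Pictures are saved under pics/ and viewed, at most 10 in all, crops included, and the job is handed in when it is done.

Besides the shell and the picture viewer there is one more tool, called after ">>>" as a command line: name --argument value ..., lists and objects as JSON in quotes. send_rows: Moves the arm, as the interface text tells. Its arguments: {"type":"object","properties":{"moves":{"type":"string"}},"required":["moves"]}

```bash
mkdir -p pics; ls; cat > h.py <<'E'
import numpy as np,cv2
from plant import arm
from scipy.spatial.transform import Rotation as R
def cam(n,st=None):
    c=arm.get_calibration(n);K=np.array(c["K"])
    if n=="wrist":
        st=st or arm.observe();T=np.eye(4);T[:3,:3]=R.from_quat(st["orientation"]).as_matrix();T[:3,3]=st["tcp_pos"]
        E=np.linalg.inv(T@np.array(c["hand_eye"]))
    else: E=np.array(c["extrinsics"])
    return K,E,c
def ray(n,uv,st=None):
    K,E,c=cam(n,st);d=c.get("distortion",c.get("dist"))
    p=cv2.undistortPoints(np.array([[uv]],float),K,None if d is None else np.array(d,float))[0,0]
    M=np.linalg.inv(E);v=M[:3,:3]@np.array([p[0],-p[1],-1.]);return M[:3,3],v
def onz(n,uv,z,st=None):
    o,v=ray(n,uv,st);return o+v*(z-o[2])/v[2]
def proj(n,P,st=None):
    K,E,c=cam(n,st);q=E[:3,:3]@np.array(P)+E[:3,3];q=np.array([q[0],-q[1],-q[2]]);q=K@q;return q[:2]/q[2]
def two(n1,u1,n2,u2):
    o1,v1=ray(n1,u1);o2,v2=ray(n2,u2);A=np.stack([v1,-v2],1);s=np.linalg.lstsq(A,o2-o1,rcond=None)[0]
    a=o1+v1*s[0];b=o2+v2*s[1];return (a+b)/2,np.linalg.norm(a-b)
def snap(n,f,s=None):
    im=cv2.cvtColor(arm.get_image(n),cv2.COLOR_RGB2BGR);cv2.imwrite(f"pics/{f}.png",im);return im
E
python3 - <<'E'
from h import *
for n in("scene","top","wrist"):
    c=arm.get_calibration(n);print(n,{k:np.round(v,3).tolist() if not isinstance(v,str) else v for k,v in c.items()})
a=snap("top","top0");b=snap("scene","scene0");snap("wrist","wrist0")
print(arm.observe())
E
```

```text
pics
scene {'K': [[501.373, 0.0, 323.86], [0.0, 501.373, 207.067], [0.0, 0.0, 1.0]], 'extrinsics': [[-0.83, 0.558, -0.008, 0.517], [-0.432, -0.634, 0.641, 0.108], [0.353, 0.536, 0.767, -1.389], [0.0, 0.0, 0.0, 1.0]]}
top {'K': [[422.386, 0.0, 320.628], [0.0, 422.386, 201.519], [0.0, 0.0, 1.0]], 'extrinsics': [[-0.008, -1.0, -0.006, -0.138], [0.979, -0.009, 0.205, -0.541], [-0.205, -0.004, 0.979, -1.171], [0.0, 0.0, 0.0, 1.0]]}
wrist {'K': [[284.039, 0.0, 322.151], [0.0, 284.039, 200.389], [0.0, 0.0, 1.0]], 'hand_eye': [[-0.0, 0.951, 0.308, 0.079], [1.0, 0.0, -0.0, -0.0], [-0.0, 0.308, -0.951, -0.129], [0.0, 0.0, 0.0, 1.0]]}
{'time': 0.15, 'qpos': array([ 1.03699168e+00,  2.87034768e-01,  1.57784852e+00, -7.30222168e-06,
        1.27860691e+00, -1.50015222e-01]), 'joint_vel': array([ 0.00126842, -0.0018028 , -0.00543105, -0.00171628,  0.00159529,
        0.0004755 ]), 'effort': array([ 9.97153984e-04, -4.06603432e+01, -2.93139303e+01, -1.40682509e-04,
        3.94391507e-03, -2.61938413e-05]), 'tcp_pos': array([0.25247641, 0.62547538, 0.24421227]), 'orientation': array([ 1.90718050e-01,  9.81644399e-01, -8.95028385e-04, -3.14819080e-04]), 'ft_force': array([ 0.21131765, -0.10003152,  0.31920502]), 'moment': array([-0.00049565,  0.02664801, -0.01509715]), 'gripper_force': 0.0, 'opening': 0.08542040192099348}
```

View pics/top0.png

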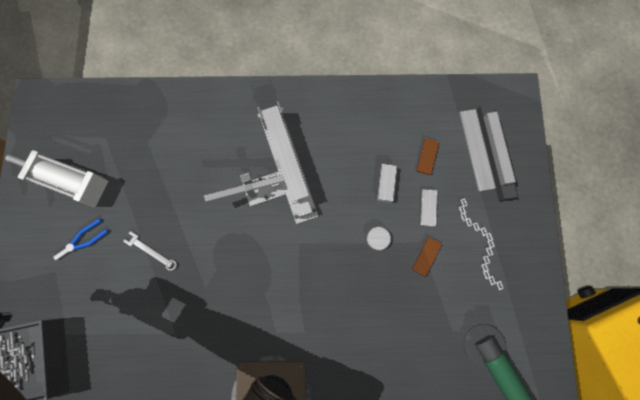

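View pics/scene0.png

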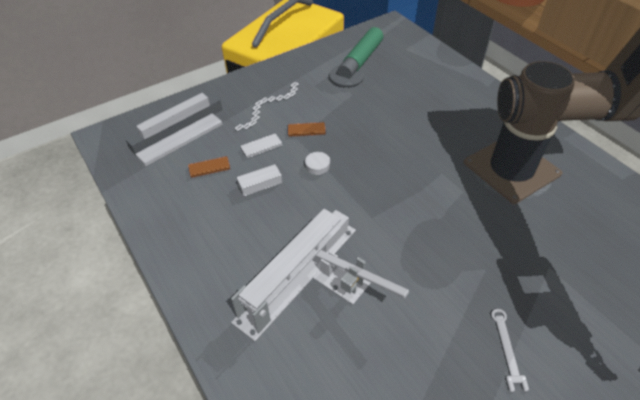

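The bar handle end is at top (207,198) and scene (405,292). The beam's free end is near top (307,217). There are two grey packer candidates: A at top (388,182) / scene (259,180), which looks thick, and B at top (429,207) / scene (261,146), which looks thin. Two brown plates, at top (428,155) and (427,256), are to be left alone. B fits the description, so I'll confirm it in an enlarged crop.

```bash
python3 - <<'E'
from h import *
t=cv2.imread("pics/top0.png");s=cv2.imread("pics/scene0.png")
a=cv2.resize(t[95:230,195:445],None,fx=3.2,fy=3.2,interpolation=cv2.INTER_CUBIC)[:, :800]
cv2.imwrite("pics/c_top.png",a)
b=cv2.resize(s[120:340,180:420],None,fx=2.7,fy=2.7,interpolation=cv2.INTER_CUBIC)
cv2.imwrite("pics/c_sc.png",b[:600])
g=cv2.cvtColor(t,cv2.COLOR_BGR2GRAY)
m=(g>135).astype(np.uint8)
n,l,st,ce=cv2.connectedComponentsWithStats(m)
for i in range(1,n):
    if st[i,4]>150 and 200<ce[i][0]<450 and 90<ce[i][1]<260:
        c=cv2.findContours((l==i).astype(np.uint8),0,1)[0][0];print(ce[i],st[i],cv2.minAreaRect(c),cv2.boxPoints(cv2.minAreaRect(c)).round(1).tolist())
        for z in(.012,.032):
            P=np.array([onz("top",p,z) for p in cv2.boxPoints(cv2.minAreaRect(c))]);print(z,P.mean(0).round(4),np.linalg.norm(np.roll(P,1,0)-P,axis=1).round(3))
E
```

```text
[278.03598417 166.55163728] [ 204  106  108  110 2779] ((248.74205017089844, 173.7461395263672), (112.04574584960938, 99.7705078125), 71.1139144897461) [[183.39999389648438, 136.89999389648438], [277.79998779296875, 104.5999984741211], [314.1000061035156, 210.60000610351562], [219.6999969482422, 242.89999389648438]]
0.012 [0.6421 0.0766 0.012 ] [0.355 0.311 0.36  0.295]
0.032 [0.6364 0.073  0.032 ] [0.349 0.306 0.355 0.29 ]
[386.82307692 182.15192308] [378 164  18  37 520] ((386.8795471191406, 182.04379272460938), (14.671887397766113, 35.41884994506836), 6.581944942474365) [[377.6000061035156, 198.8000030517578], [381.6000061035156, 163.60000610351562], [396.20001220703125, 165.3000030517578], [392.1000061035156, 200.5]]
0.012 [ 0.6074 -0.3445  0.012 ] [0.044 0.111 0.045 0.111]
0.032 [ 0.6023 -0.3414  0.032 ] [0.043 0.11  0.044 0.11 ]
[428.57904762 207.35809524] [421 190  16  36 525] ((428.52783203125, 207.3876190185547), (14.530451774597168, 35.417972564697266), 2.6025619506835938) [[420.5, 224.6999969482422], [422.1000061035156, 189.39999389648438], [436.6000061035156, 190.0], [435.0, 225.39999389648438]]
0.012 [ 0.5279 -0.466   0.012 ] [0.043 0.109 0.044 0.109]
0.032 [ 0.524  -0.4609  0.032 ] [0.042 0.107 0.043 0.107]
[378.23389021 237.99045346] [367 227  23  23 419] ((378.0, 238.0), (22.0, 22.0), 90.0) [[367.0, 227.0], [389.0, 227.0], [389.0, 249.0], [367.0, 249.0]]
0.012 [ 0.4369 -0.3114  0.012 ] [0.065 0.065 0.065 0.065]
0.032 [ 0.4345 -0.3087  0.032 ] [0.064 0.064 0.064 0.064]
```

View pics/c_top.png

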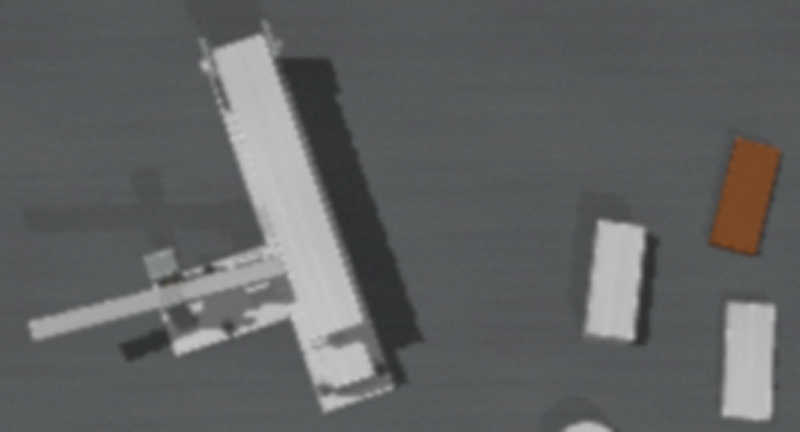

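View pics/c_sc.png

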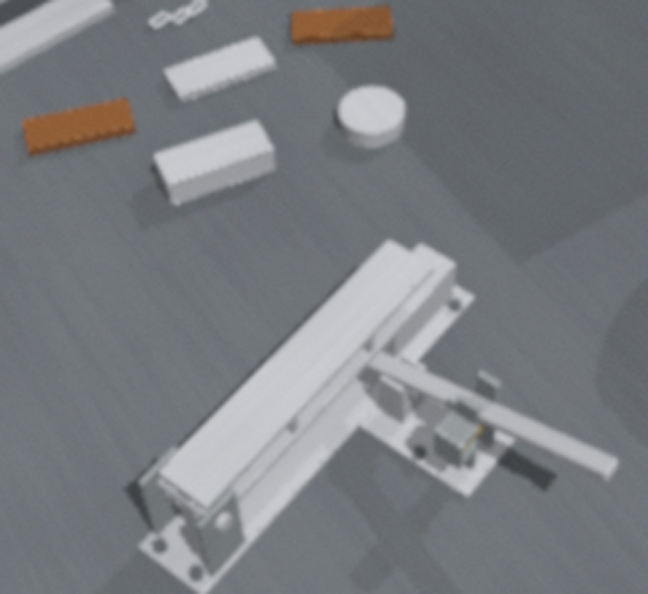

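The crops confirm B (crop_sc (220,68), top (428.5,207.4)) as the thin packer: its side face is about a third as tall as A's (215,160). The bar handle tip is at crop_top (33,330), the bar meets the beam at crop_top (285,265), and the beam's free end edge runs crop_top (308,345) to (366,324).

```bash
python3 - <<'E'
from h import *
T=lambda u,v:(u/3.2+195,v/3.2+95)
S=lambda u,v:(u/2.7+180,v/2.7+120)
tip=onz("top",T(33,330),.106);b=onz("top",T(270,268),.06)
print("tip",tip,two("top",T(33,330),"scene",S(612,467)))
print("bar", b, tip-b, np.degrees(np.arctan2(*(tip-b)[1::-1])),np.linalg.norm((tip-b)[:2]))
# beam edges top flange z~.093
for z in(.093,.1):
  L=[onz("top",T(*p),z) for p in((215,52),(310,345),(266,38),(364,325))]
  for p in L:print(p.round(4))
  print(np.degrees([np.arctan2(*(L[i]-L[j])[1::-1]) for i,j in((0,1),(2,3))]),np.linalg.norm(L[0]-L[2]),np.linalg.norm(L[1]-L[3]),np.linalg.norm(L[0]-L[1]))
# baseplate near end corners
for p in((322,411),(396,388),(177,355),):print("plate",onz("top",T(*p),.006))
print(two("top",T(364,325),"scene",S(392,241)),two("top",T(310,345),"scene",S(452,262)))
# packer scene
s=cv2.imread("pics/scene0.png")
for p in ((165,72),(183,99),(260,38),(274,62)): print("pk",onz("scene",S(*p),.012))
E
```

```text
tip [0.54147619 0.1786136  0.106     ] (array([0.54147952, 0.18072953, 0.10194619]), np.float64(0.0026263272192429393))
bar [ 0.60765795 -0.0227733   0.06      ] [-0.06618175  0.2013869   0.046     ] 108.1920689000404 0.21198280019947754
[0.805  0.0269 0.093 ]
[ 0.5285 -0.0622  0.093 ]
[ 0.8183 -0.02    0.093 ]
[ 0.5461 -0.1097  0.093 ]
[17.86260597 18.25123347] 0.04870011227196486 0.05066016865687266 0.2905076915543238
[0.8019 0.0258 0.1   ]
[ 0.5271 -0.0627  0.1   ]
[ 0.8151 -0.0207  0.1   ]
[ 0.5445 -0.11    0.1   ]
[17.86260597 18.25123347] 0.048407024582321156 0.05035528492876783 0.28875935414462983
plate [ 0.48340912 -0.06741388  0.006     ]
plate [ 0.50458171 -0.13677987  0.006     ]
plate [0.53810151 0.0696937  0.006     ]
(array([ 0.54693117, -0.108607  ,  0.08478001]), np.float64(0.002562756869689266)) (array([ 0.52421545, -0.0581069 ,  0.0928429 ]), np.float64(0.011866974385600264))
pk [ 0.58156302 -0.48621877  0.012     ]
pk [ 0.58521464 -0.43938855  0.012     ]
pk [ 0.47123677 -0.47547498  0.012     ]
pk [ 0.47817198 -0.43420167  0.012     ]
```

```bash
cat >> h.py <<'E'
def go(p,ang):
    """tool shift mm & turn to TCP p, closing line at world angle ang deg (mod 180)"""
    st=arm.observe();M=R.from_quat(st["orientation"]).as_matrix()
    d=M.T@(np.array(p)-st["tcp_pos"])*1000
    a=np.degrees(np.arctan2(M[1,1],M[0,1]));t=-((ang-a+90)%180-90)
    print("shift",d.round(1),"turn",np.radians(t).round(3),"alt",np.radians(t-180*np.sign(t)).round(3),"now",st["tcp_pos"].round(4),"yang",a.round(1),"q6",st["qpos"][5].round(2),"F",st["ft_force"].round(1),"op",round(st["opening"],4),"t",round(st["time"],2))
E
python3 -c "
from h import *
go((.552,.147,.19),18)"
```

```text
shift [-456.9 -331.4   54.7] turn 0.873 alt -2.269 now [0.2525 0.6255 0.2442] yang 68.0 q6 -0.15 F [ 0.2 -0.1  0.3] op 0.0854 t 0.15
```

>>> send_rows --moves "85 -46 -33 5 0.09;85 -91 -66 11 0.17;85 -137 -99 16 0.26;85 -183 -133 22 0.35;85 -228 -166 27 0.44;85 -274 -199 33 0.52;85 -320 -232 38 0.61;85 -365 -265 44 0.70;85 -411 -298 49 0.79;85 -457 -331 54 0.873"

```text
time: 1.4
tcp_pos: [0.5531, 0.1462, 0.191]
orientation: [0.589, 0.808, 0.0, -0.0]
ft_force: [0.5, 0.2, -0.0]
opening: 0.0852
gripper_force: 0.0
```

```bash
python3 - <<'E'
from h import *
st=arm.observe();im=snap("wrist","w1")
go((.552,.147,.19),18)
print(proj("wrist",(.5415,.180,.108),st),proj("wrist",(.552,.147,.1),st))
E
```

```text
shift [ 7.2 -2.1  0.5] turn -0.009 alt 3.133 now [0.5561 0.1407 0.1905] yang 17.5 q6 -0.23 F [ 2.2 -4.4 -0.5] op 0.0854 t 1.45
[321.69288013 168.57746   ] [321.61342317 208.1796543 ]
```

View pics/w1.png

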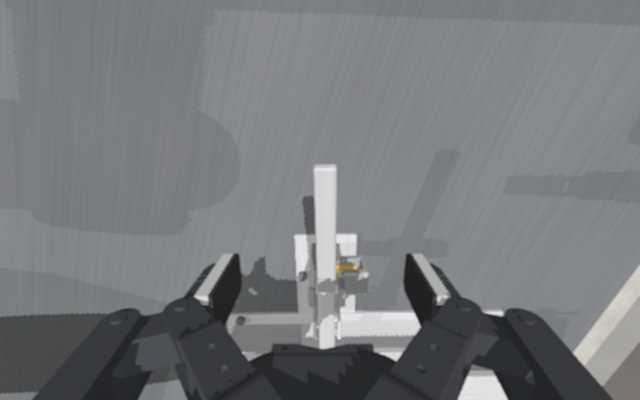

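The wrist view shows the bar tip centred at (325,165), with the bar running straight down the image, and the gate with its yellow spring at (350,270). The prediction was (322,169), so it agrees within about 3 mm. I'll let the arm settle and correct.

>>> send_rows --moves "85 0 0 0 0;85 0 0 0 0"

```text
time: 1.7
tcp_pos: [0.5519, 0.1485, 0.1911]
orientation: [0.587, 0.809, -0.0, -0.0]
ft_force: [0.2, 0.2, 0.3]
opening: 0.0852
gripper_force: 0.0
```

```bash
python3 - <<'E'
from h import *
st=arm.observe();im=snap("wrist","w2")
g=cv2.cvtColor(im,cv2.COLOR_BGR2GRAY)
m=(g>185).astype(np.uint8);m[:, :290]=0;m[:,365:]=0;m[:140]=0
for r in (165,175,190,205,220): 
    c=np.where(m[r])[0];print(r,c.min() if len(c) else None,c.max() if len(c) else None)
rows=np.where(m[:,318:332].sum(1)>8)[0];r0=rows.min();print("tip row",r0)
def mid(r):
    c=np.where(m[r])[0];return (c.min()+c.max()+1)/2
tip=onz("wrist",(mid(r0+4),r0),.109,st);q=onz("wrist",(mid(225),225),.09,st)
d=tip-q;d[2]=0;d/=np.linalg.norm(d);print("tip",tip,"dir",np.degrees(np.arctan2(d[1],d[0])))
grip=tip-.034*d;print("grip",grip)
go((grip[0],grip[1],.092),18)
E
```

```text
165 None None
175 315 336
190 316 335
205 316 335
220 316 335
tip row 169
tip [0.5433074 0.183202  0.109    ] dir 108.98147441185228
grip [0.55436632 0.15105079 0.109     ]
shift [ 1.3  3.1 99.2] turn 0.002 alt -3.14 now [0.5519 0.1489 0.1912] yang 18.1 q6 -0.23 F [ 0.6 -0.  -0.2] op 0.0849 t 1.75
```

```bash
python3 - <<'E'
from h import *
T=lambda u,v:(u/3.2+195,v/3.2+95)
S=lambda u,v:(u/2.7+180,v/2.7+120)
print(two("top",T(158,254),"scene",S(487,378)), two("top",T(145,258),"scene",S(497,385)))
st=arm.observe()
print(onz("wrist",(350,268),.06,st),onz("wrist",(350,268),.04,st),onz("wrist",(355,240),.08,st))
E
```

```text
(array([0.59290411, 0.07332276, 0.13614803]), np.float64(0.02168968659765257)) (array([0.59002606, 0.08367694, 0.13658041]), np.float64(0.019837353498851434))
[0.60370143 0.08240399 0.06      ] [0.60958099 0.07152341 0.04      ] [0.59218042 0.1226702  0.08      ]
```

>>> send_rows --moves "45 1 3 30 0;45 1 3 60 0;45 1 3 85 0;45 1 3 99 0;45 1 3 99 0;45 1 3 99 0"

```text
time: 2.5
tcp_pos: [0.5558, 0.1502, 0.0936]
orientation: [0.588, 0.809, 0.001, 0.001]
ft_force: [0.1, 0.0, 0.2]
opening: 0.0447
gripper_force: 0.0
```

>>> send_rows --moves "0 0 0 0 0;0 0 0 0 0;0 0 0 0 0;0 0 0 0 0;0 0 0 0 0"

```text
time: 3.12
tcp_pos: [0.5556, 0.1499, 0.093]
orientation: [0.588, 0.809, 0.001, 0.0]
ft_force: [-0.9, 1.2, 3.5]
opening: 0.0166
gripper_force: 59.9
```

>>> send_rows --moves "0 1 0 6 0;0 2 0 12 0;0 3 0 18 0;0 4 0 24 0;0 4 0 24 0"

```text
time: 3.75
tcp_pos: [0.5556, 0.1543, 0.0706]
orientation: [0.588, 0.809, 0.002, 0.001]
ft_force: [-1.9, 3.5, 11.1]
opening: 0.0169
gripper_force: 61.2
```

>>> send_rows --moves "0 1 0 6 0;0 1 0 12 0;0 1 0 18 0;0 0 0 24 0;0 0 0 30 0;0 -1 0 36 0;0 -1 0 36 0"

```text
time: 4.62
tcp_pos: [0.5552, 0.1551, 0.0339]
orientation: [0.588, 0.809, 0.002, -0.0]
ft_force: [-1.1, 10.1, 8.6]
opening: 0.0165
gripper_force: 62.8
```

>>> send_rows --moves "0 0 0 3 0;0 -1 0 6 0;0 -1 0 9 0;0 -1 0 9 0"

```text
time: 5.12
tcp_pos: [0.5558, 0.1542, 0.0253]
orientation: [0.588, 0.809, 0.003, 0.0]
ft_force: [-1.4, 10.2, 9.8]
opening: 0.0165
gripper_force: 63.4
```

```bash
python3 - <<'E'
from h import *
s=snap("scene","s2");go((.5,.1,.1),18)
cv2.imwrite("pics/s2c.png",cv2.resize(s[190:340,220:420],None,fx=3.6,fy=3.6,interpolation=cv2.INTER_CUBIC))
E
```

```text
shift [-34.1 -69.4 -75.1] turn -0.001 alt 3.14 now [0.5558 0.1542 0.0253] yang 17.9 q6 -0.22 F [-2.3 10.2  9.5] op 0.0168 t 5.17
```

View pics/s2c.png

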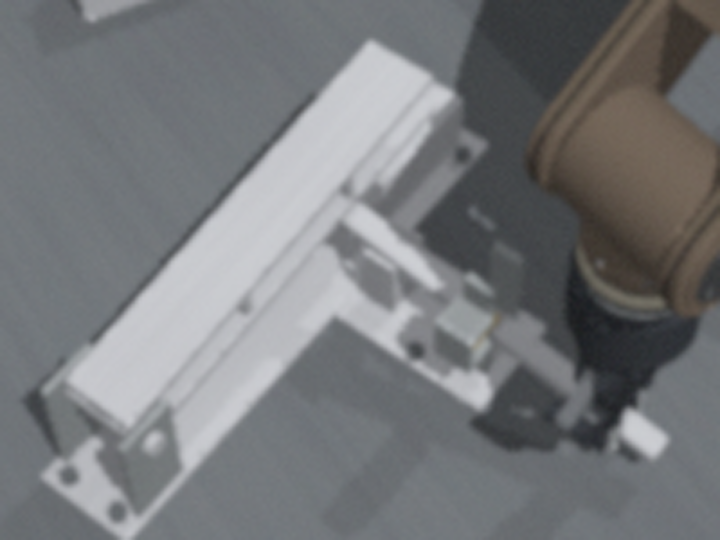

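The crop shows the beam lifted, with the bar lying in the gate past the bolt block at (465,330). I'll press 2 mm more and then ease up while still gripping, to feel whether the catch holds.

>>> send_rows --moves "0 0 0 2 0;0 0 0 2 0;0 0 0 2 0"

```text
time: 5.55
tcp_pos: [0.5561, 0.1539, 0.0235]
orientation: [0.588, 0.809, 0.003, 0.001]
ft_force: [-1.0, 9.8, 9.4]
opening: 0.0165
gripper_force: 63.6
```

>>> send_rows --moves "0 0 0 -3 0;0 0 0 -6 0;0 0 0 -9 0;0 0 0 -9 0"

```text
time: 6.05
tcp_pos: [0.5544, 0.1544, 0.0309]
orientation: [0.588, 0.809, 0.002, -0.001]
ft_force: [0.4, 10.4, 3.5]
opening: 0.0168
gripper_force: 62.7
```

>>> send_rows --moves "0 0 0 -2 0;0 0 0 -4 0;0 0 0 -4 0"

```text
time: 6.42
tcp_pos: [0.5539, 0.1546, 0.0342]
orientation: [0.588, 0.809, 0.002, -0.002]
ft_force: [0.6, 11.5, 1.7]
opening: 0.0169
gripper_force: 62.4
```

>>> send_rows --moves "0 0 0 -2 0;0 0 0 -4 0;0 0 0 -4 0"

```text
time: 6.8
tcp_pos: [0.5532, 0.1542, 0.0363]
orientation: [0.588, 0.809, 0.002, -0.002]
ft_force: [2.8, 10.2, -6.9]
opening: 0.0165
gripper_force: 61.3
```

The downward pull (-6.9 N) at TCP z 36 mm shows the catch holds the bar. Releasing.

>>> send_rows --moves "0 1 0 2 0;0 1 0 2 0;45 1 0 2 0;45 1 0 2 0;45 1 0 2 0;45 1 0 -40 0;45 1 0 -100 0;45 1 0 -160 0;45 1 0 -170 0;45 1 0 -170 0"

```text
time: 8.05
tcp_pos: [0.5544, 0.1524, 0.209]
orientation: [0.588, 0.809, 0.0, 0.001]
ft_force: [-0.3, 0.4, -0.5]
opening: 0.045
gripper_force: 0.0
```

```bash
python3 - <<'E'
from h import *
st=arm.observe();im=snap("wrist","w3");s=snap("scene","s3")
a=cv2.resize(im[140:400,200:480],None,fx=1.5,fy=1.5);b=cv2.resize(s[200:330,220:420],None,fx=3,fy=3)
cv2.imwrite("pics/c3.png",np.hstack([cv2.resize(a,(370,390)),b[:,:430]]))
go((.503,-.466,.2),92)
E
```

```text
shift [-572.7 -238.3    6.5] turn -1.292 alt 1.85 now [0.5529 0.1523 0.206 ] yang 18.0 q6 -0.22 F [-1.1 -0.4 -0.1] op 0.0451 t 8.15
```

View pics/c3.png

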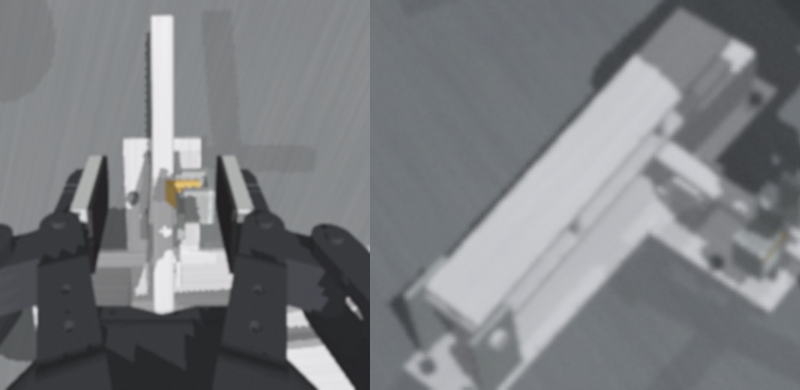

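The left panel (wrist) shows the bolt with its yellow spring over the bar. The right panel (scene) shows the beam still raised with the hand away, so the bar is caught. Next I'll go over the thin packer.

>>> send_rows --moves "85 -50 -20 0 0;85 -110 -46 0 -0.12;85 -167 -70 0 -0.25;85 -225 -94 0 -0.4;85 -282 -117 0 -0.55;85 -340 -141 0 -0.7;85 -398 -165 0 -0.85;85 -455 -189 0 -1.0;85 -513 -213 0 -1.1;85 -573 -238 6 -1.2"

```text
time: 9.4
tcp_pos: [0.504, -0.4629, 0.1998]
orientation: [0.027, 1.0, 0.002, -0.001]
ft_force: [0.9, -0.0, 1.1]
opening: 0.0847
gripper_force: 0.0
```

>>> send_rows --moves "85 0 0 10 0;85 0 0 20 0;85 0 0 20 0"

```text
time: 9.78
tcp_pos: [0.5047, -0.459, 0.1798]
orientation: [0.028, 1.0, 0.002, -0.002]
ft_force: [-0.6, -0.8, 0.1]
opening: 0.0852
gripper_force: 0.0
```

```bash
python3 - <<'E'
from h import *
st=arm.observe();im=snap("wrist","w4")
g=cv2.cvtColor(im,cv2.COLOR_BGR2GRAY)
print(proj("wrist",(.528,-.466,.012),st))
m=(g>190).astype(np.uint8)
n,l,s,ce=cv2.connectedComponentsWithStats(m)
for i in range(1,n):
    if s[i,4]>600:
        c=max(cv2.findContours((l==i).astype(np.uint8),0,1)[0],key=cv2.contourArea);bx=cv2.boxPoints(cv2.minAreaRect(c))
        P=np.array([onz("wrist",p,.012,st) for p in bx]);print(ce[i].round(),s[i],bx.round().tolist(),P.round(4)[:,:2].tolist(),P.mean(0).round(4),np.linalg.norm(np.roll(P,1,0)-P,axis=1).round(4))
go((.49,-.463,.018),87)
E
```

```text
[316.38168038 206.81891111]
[470. 112.] [ 435   76   71   73 4013] [[419.0, 116.0], [473.0, 62.0], [520.0, 109.0], [466.0, 163.0]] [[0.4376, -0.3572], [0.391, -0.3081], [0.436, -0.2572], [0.4876, -0.3058]] [ 0.438  -0.3071  0.012 ] [0.0717 0.0677 0.068  0.0709]
[315. 205.] [ 295  158   43   96 3738] [[293.0, 252.0], [297.0, 158.0], [338.0, 160.0], [334.0, 254.0]] [[0.582, -0.4969], [0.4727, -0.4834], [0.4769, -0.4404], [0.5869, -0.449]] [ 0.5296 -0.4674  0.012 ] [0.0481 0.1101 0.0432 0.1103]
[439. 245.] [ 416  224   46   54 1568] [[410.0, 267.0], [423.0, 218.0], [462.0, 228.0], [449.0, 278.0]] [[0.6105, -0.359], [0.548, -0.3469], [0.5629, -0.3024], [0.6271, -0.3119]] [ 0.5871 -0.3301  0.012 ] [0.05   0.0636 0.047  0.0649]
[172. 278.] [ 147  256   49   50 1503] [[146.0, 264.0], [183.0, 248.0], [201.0, 289.0], [164.0, 305.0]] [[0.5882, -0.6713], [0.5696, -0.6238], [0.6257, -0.613], [0.6465, -0.6628]] [ 0.6075 -0.6427  0.012 ] [0.0588 0.0511 0.0571 0.054 ]
[ 23. 346.] [   0  273   56  127 2691] [[-28.0, 286.0], [7.0, 269.0], [62.0, 383.0], [26.0, 400.0]] [[0.6056, -0.8875], [0.5854, -0.836], [0.7645, -0.8316], [0.7923, -0.8916]] [ 0.687  -0.8617  0.012 ] [0.1867 0.0554 0.1792 0.0661]
[ 96. 309.] [ 79 296  35  32 635] [[78.0, 301.0], [102.0, 288.0], [116.0, 314.0], [92.0, 327.0]] [[0.6345, -0.7671], [0.6174, -0.7321], [0.6556, -0.7252], [0.6739, -0.7612]] [ 0.6454 -0.7464  0.012 ] [0.0399 0.0389 0.0388 0.0404]
shift [ 14.7  -4.8 163.3] turn -0.003 alt 3.139 now [ 0.5052 -0.4594  0.1813] yang 86.8 q6 -2.4 F [0.3 0.7 0. ] op 0.085 t 9.82
```

View pics/w4.png

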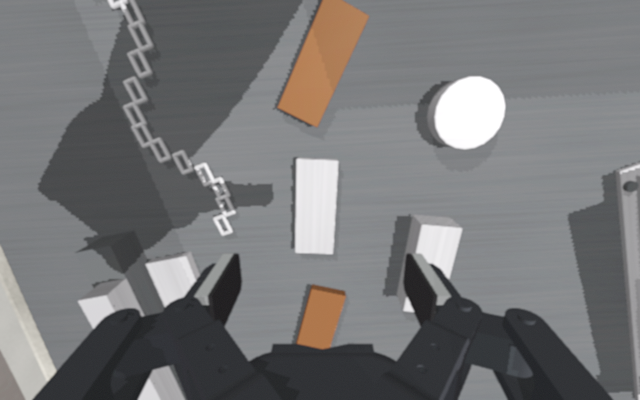

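The view shows the thin packer at (315,205), measuring 110 x 45 mm on the 12 mm plane, so it fits. The brown plates are at (323,60) and (322,315), the flange at (470,112), and the thick packer at (437,260) under the right finger's line of sight but outside its path. I'll grip 38 mm behind the packer's centre, on the robot side.

```bash
python3 -c "
from h import *
go((.491,-.4634,.017),85.3)"
```

```text
shift [ 13.7  -5.1 164.3] turn 0.027 alt -3.115 now [ 0.5052 -0.4594  0.1813] yang 86.8 q6 -2.4 F [0.3 0.7 0. ] op 0.085 t 9.82
```

>>> send_rows --moves "70 14 -5 40 0.027;70 14 -5 80 0.027;70 14 -5 120 0.027;70 14 -5 150 0.027;70 14 -5 164 0.027;70 14 -5 164 0.027;70 14 -5 164 0.027"

```text
time: 10.7
tcp_pos: [0.4919, -0.4666, 0.0208]
orientation: [0.042, 0.999, -0.001, 0.001]
ft_force: [1.1, -0.0, 0.8]
opening: 0.07
gripper_force: 0.0
```

>>> send_rows --moves "30 0 0 0 0;30 0 0 0 0;30 0 0 0 0;30 0 0 0 0;30 0 0 0 0"

```text
time: 11.32
tcp_pos: [0.4916, -0.4663, 0.0208]
orientation: [0.042, 0.999, -0.001, 0.001]
ft_force: [-0.8, 1.2, 6.5]
opening: 0.0414
gripper_force: 60.1
```

Gripped, but the tips are only about 5 mm down the plate's side, so I'll regrip deeper.

>>> send_rows --moves "55 0 0 0 0;55 0 0 0 0;55 0 0 2 0;55 0 0 5 0;55 0 0 5 0;30 0 0 5 0;30 0 0 5 0;30 0 0 5 0;30 0 0 5 0"

```text
time: 12.45
tcp_pos: [0.4909, -0.4658, 0.0139]
orientation: [0.042, 0.999, -0.0, 0.0]
ft_force: [0.2, 0.1, 2.1]
opening: 0.0423
gripper_force: 63.4
```

>>> send_rows --moves "30 0 0 -10 0;30 0 0 -40 0;30 0 0 -80 0;30 0 0 -120 0;30 0 0 -130 0;30 0 0 -130 0;30 0 0 -130 0"

```text
time: 13.32
tcp_pos: [0.4897, -0.4643, 0.1405]
orientation: [0.042, 0.999, 0.002, -0.002]
ft_force: [-0.6, 0.1, -5.2]
opening: 0.0422
gripper_force: 62.8
```

```bash
python3 - <<'E'
from h import *
st=arm.observe();im=snap("wrist","w5");s=snap("scene","s5")
u=proj("scene",st["tcp_pos"]);x,y=[int(v) for v in u];print(u)
x0=max(0,x-70);y0=max(0,y-60)
b=cv2.resize(s[y0:y0+130,x0:x0+133],(400,390),interpolation=cv2.INTER_CUBIC)
cv2.imwrite("pics/c5.png",np.hstack([cv2.resize(im[100:360,190:450],(390,390)),b]))
d=np.array([np.cos(np.radians(18.05)),np.sin(np.radians(18.05)),0]);seat=np.array([.537,-.086,0])-.010*d
p=seat-(.038+.068)*d;print(p)
go((p[0],p[1],.15),108)
E
```

```text
[268.66685186 103.21855653]
[ 0.42670877 -0.12194223  0.        ]
shift [ 91.7 336.2  -7.7] turn -0.398 alt 2.744 now [ 0.4899 -0.4646  0.1408] yang 85.2 q6 -2.4 F [ 0.6  0.7 -4. ] op 0.0421 t 13.43
```

View pics/c5.png

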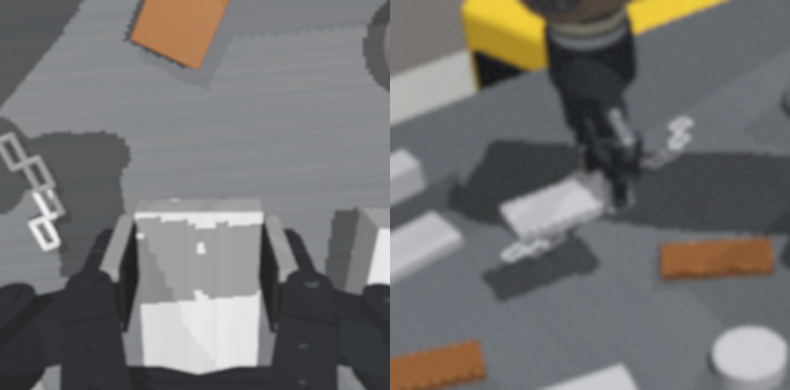

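The left panel (wrist) shows the packer square between the pads, with its rear edge at crop rows 200 to 212. The right panel (scene) shows it hanging about level, with its front corners at crop (502,208) and (517,237). I'll check droop numerically.

```bash
python3 - <<'E'
from h import *
st=arm.observe();M=R.from_quat(st["orientation"]).as_matrix();t=st["tcp_pos"]
for nm,uv,z in(("reartop",(322,241),2),("rearbot",(322,233),14)):
    o,v=ray("wrist",uv,st);o=M.T@(o-t);v=M.T@v;print(nm,(o+v*(z/1000-o[2])/v[2])*1000)
for x,y,z in((-93,-22,2),(-93,22,2),(-93,-22,14),(-93,22,14)):
    print((x,y,z),proj("scene",t+M@np.array([x,y,z])/1000), "10mm lower",proj("scene",t+M@np.array([x,y,z+10])/1000))
s=cv2.imread("pics/s5.png");g=cv2.cvtColor(s,cv2.COLOR_BGR2GRAY)
print(g[100:135:1,226:262:2])
E
```

```text
reartop [15.22168403 -0.17928485  2.        ]
rearbot [14.19528157 -0.18136975 14.        ]
(-93, -22, 2) [233.62541445 110.2041757 ] 10mm lower [234.18426618 113.13854804]
(-93, 22, 2) [240.05850561 119.519552  ] 10mm lower [240.59066207 122.45519624]
(-93, -22, 14) [234.2952762  113.72143027] 10mm lower [234.84657185 116.61612774]
(-93, 22, 14) [240.69635577 123.03825617] 10mm lower [241.22118291 125.93346817]
[[ 65  59  58  59  60  60  56  57  61  61  58  56  59  59  63  60  80  96]
 [ 59  58  60  59  60  56  58  57  59  58  59  59  59  60  61  73 101 111]
 [ 59  60  59  59  61  57  57  56  57  60  58  61  61  58  66 104 131 116]
 [ 58  58  57  56  59  60  56  58  59  55  59  60  59  67  95 144 163 140]
 [ 59  56  60  58  59  59  59  57  60  59  59  62  76 103 143 173 183 167]
 [ 58  58  58  57  57  58  59  57  58  61  62  84 119 158 175 184 188 184]
 [ 60  58  56  59  57  59  61  60  59  68  89 136 163 184 186 188 192 195]
 [ 57  58  57  62  57  59  58  61  73 106 140 173 184 188 187 189 197 201]
 [ 59  57  55  58  60  58  61  92 117 157 174 185 186 187 187 194 200 203]
 [ 58  60
[... 1241 characters left out ...]
135  93  73  70  71  70]
 [111 113 111 112 116 157 171 163 184 177 132 115  98  74  72  70  74  71]
 [112 110 112 112 125 179 164 167 161 150 120  94  69  66  72  70  71  72]
 [112 113 113 112 125 178 167 160 119 106 100  76  65  67  68  70  71  71]
 [110 111 110 111 110 151 159 119  82  73  76  70  68  70  70  72  71  71]
 [111 113 113 112 104 106 113  77  68  65  68  70  72  70  71  69  71  71]
 [111 113 110 106  91  78  71  68  66  62  70  71  70  69  68  69  68  72]
 [110 110 102  92  81  64  67  68  66  67  70  71  72  72  70  69  70  72]
 [110 103  87  78  70  66  66  68  67  68  70  68  71  71  69  71  74  76]
 [112  95  73  70  67  66  69  68  67  68  70  70  72  70  73  75  87  92]]
```

Droop is at most 2 to 3 mm, and the packer's centre sits at tool x ≈ -40 mm. The arm is clear of the beam, so I'll re-measure the raised beam from the top view.

```bash
python3 - <<'E'
from h import *
t=snap("top","t6");g=cv2.GaussianBlur(cv2.cvtColor(t,cv2.COLOR_BGR2GRAY),(1,1),0).astype(int)
# flange edges by row: dark right, left edge
R_,L_=[],[]
for r in range(112,206,4):
    row=g[r,225:345];c=np.where(row>150)[0]+225
    uc=265+(r-107)*.36
    c=c[(c>uc-14)&(c<uc+25)]
    L_.append((r,c.min(),c.max()+1));
print(L_)
for r in range(192,226,2): print(r,g[r,284:324:2])
d=np.array([np.cos(np.radians(18.05)),np.sin(np.radians(18.05))]);n=np.array([-d[1],d[0]])
e=np.array([.537,-.086])
for lab,p,z in(("end top L",e+.025*n,.118),("end top R",e-.025*n,.118),("seat near L",e-.04*d+.02*n,.053),("seat near R",e-.04*d-.02*n,.053),("pin L",e+.29*d+.025*n,.095),("pin R",e+.29*d-.025*n,.095)):
    print(lab,proj("top",(*p,z)))
E
```

```text
[(112, np.int64(262), np.int64(280)), (116, np.int64(259), np.int64(281)), (120, np.int64(265), np.int64(282)), (124, np.int64(266), np.int64(284)), (128, np.int64(267), np.int64(285)), (132, np.int64(265), np.int64(287)), (136, np.int64(266), np.int64(288)), (140, np.int64(268), np.int64(290)), (144, np.int64(269), np.int64(291)), (148, np.int64(271), np.int64(292)), (152, np.int64(272), np.int64(294)), (156, np.int64(273), np.int64(295)), (160, np.int64(275), np.int64(297)), (164, np.int64(276), np.int64(298)), (168, np.int64(278), np.int64(299)), (172, np.int64(276), np.int64(301)), (176, np.int64(276), np.int64(302)), (180, np.int64(278), np.int64(304)), (184, np.int64(286), np.int64(305)), (188, np.int64(287), np.int64(307)), (192, np.int64(282), np.int64(308)), (196, np.int64(287), np.int64(297)), (200, np.int64(288), np.int64(297)), (204, np.int64(290), np.int64(309))]
192 [194 199 202 199 197 199 199 199 196 196 197 188 144  70  52  53  53  53
  52  54]
194 [141 197 205 198 197 199 200 197 189 162 136 114 107  89  55  53  52  52
  52  54]
196 [ 92 131 201 200 195 190 169 134 
[... 791 characters left out ...]
166 134 106 101 109 112 109  71
  63  76]
216 [ 96  96  96  94 103 119  99 113 131 106 104 105 109 115 132 133 160  94
  91  93]
218 [ 95  95  95  94  95 130 127 166 144 135 136 135 134 166 126 110  94  95
  95  96]
220 [ 97  97  98  96  95 127 195 200 199 192 178 134 109  94  95  96  95  95
  94  94]
222 [ 98  97  97  97  96 100 174 184 140 116  92  94  94  95  95  96  95  95
  96  94]
224 [ 96  94  94  95  96  97 112  96  95  95  95  94  95  95  95  96  96  97
  95  95]
end top L [291.22641408 200.71351978]
end top R [308.46296467 195.06701204]
seat near L [298.74533776 217.67799922]
seat near R [311.89416676 213.33239175]
pin L [261.84258228 110.98193096]
pin R [278.05092212 105.91171148]
```

Predictions and observations agree to 1 or 2 pixels. The seat and beam end lie about 3 mm further along the beam than I first estimated, so seat ≈ (0.530, -0.088) with direction 18°. Next is the pre-insert pose.

```bash
python3 -c "
from h import *
go((.4334,-.1198,.141),108)"
```

```text
shift [ 85.4 339.1   1.5] turn -0.398 alt 2.744 now [ 0.4901 -0.4649  0.1413] yang 85.2 q6 -2.4 F [ 1.  -0.9 -4.1] op 0.0422 t 13.47
```

>>> send_rows --moves "30 10 34 0 -0.04;30 20 75 0 -0.09;30 30 118 0 -0.14;30 40 160 0 -0.19;30 51 203 0 -0.24;30 61 245 0 -0.29;30 72 287 0 -0.34;30 80 320 0 -0.38;30 85 339 1 -0.398;30 85 339 1 -0.398"

```text
time: 14.72
tcp_pos: [0.4342, -0.12, 0.1423]
orientation: [-0.157, 0.988, 0.0, -0.0]
ft_force: [-0.1, -0.3, -4.1]
opening: 0.0425
gripper_force: 62.9
```

>>> send_rows --moves "30 0 0 20 0;30 0 0 40 0;30 0 0 60 0;30 0 0 65 0;30 0 0 65 0;30 0 0 65 0"

```text
time: 15.48
tcp_pos: [0.4354, -0.1215, 0.0787]
orientation: [-0.156, 0.988, -0.001, 0.001]
ft_force: [0.2, 1.1, -4.2]
opening: 0.042
gripper_force: 62.9
```

```bash
python3 - <<'E'
from h import *
go((.4334,-.1198,.071),108);go((.4924,-.1006,.071),108)
st=arm.observe();M=R.from_quat(st["orientation"]).as_matrix();t=st["tcp_pos"]
d=np.array([np.cos(np.radians(18.05)),np.sin(np.radians(18.05)),0]);n=np.array([-d[1],d[0],0])
w=snap("wrist","w7");s=snap("scene","s7");tp=snap("top","t7")
e=np.array([.5400,-.0850,0])
for nm in("wrist","scene","top"):
    print(nm,"beam end low L/R, top L/R",*[proj(nm,e+k*n+[0,0,z],st).round(0) for k,z in((.025,.078),(-.025,.078),(.025,.118),(-.025,.118))],"packer front",*[proj(nm,t+M@np.array([-95,y,z])/1000,st).round(0) for y,z in((-22,2),(22,2),(22,14))])
E
```

```text
shift [1.4 2.3 7.7] turn -0.0 alt 3.141 now [ 0.4354 -0.1215  0.0787] yang 108.0 q6 -2.38 F [ 0.2  1.1 -4.2] op 0.042 t 15.47
shift [-60.7   2.3   7.8] turn -0.0 alt 3.141 now [ 0.4354 -0.1215  0.0787] yang 108.0 q6 -2.38 F [ 0.2  1.1 -4.2] op 0.042 t 15.47
wrist beam end low L/R, top L/R [365. 420.] [287. 420.] [376. 502.] [278. 502.] packer front [287. 400.] [357. 400.] [355. 383.]
scene beam end low L/R, top L/R [341. 221.] [324. 211.] [341. 210.] [324. 200.] packer front [329. 207.] [343. 216.] [343. 219.]
top beam end low L/R, top L/R [292. 203.] [309. 197.] [291. 200.] [308. 194.] packer front [310. 202.] [295. 207.] [296. 208.]
```

>>> send_rows --moves "30 1 2 4 0;30 1 2 7 0;30 1 2 7 0;30 -4 2 7 0;30 -9 2 7 0;30 -14 2 7 0;30 -19 2 7 0;30 -24 2 7 0;30 -29 2 7 0;30 -29 2 7 0"

```text
time: 16.88
tcp_pos: [0.4619, -0.1099, 0.0708]
orientation: [-0.157, 0.988, -0.0, 0.0]
ft_force: [-0.1, -0.0, -4.0]
opening: 0.0423
gripper_force: 62.9
```

```bash
python3 -c "
from h import *
go((.4924,-.1006,.071),108)"
```

```text
shift [-31.9  -0.6  -0.2] turn 0.0 alt -3.141 now [ 0.4619 -0.1099  0.0708] yang 108.0 q6 -2.33 F [-0.1 -0.  -4. ] op 0.0423 t 16.88
```

>>> send_rows --moves "30 -5 0 0 0;30 -10 0 0 0;30 -15 0 0 0;30 -20 -1 0 0;30 -25 -1 0 0;30 -29 -1 0 0;30 -32 -1 0 0;30 -32 -1 0 0"

```text
time: 17.88
tcp_pos: [0.4924, -0.101, 0.0707]
orientation: [-0.157, 0.988, -0.0, -0.0]
ft_force: [-0.2, -0.0, -3.7]
opening: 0.0422
gripper_force: 62.9
```

>>> send_rows --moves "30 0 0 1 0;30 0 0 2 0;30 0 0 3 0;30 0 0 4 0;30 0 0 4 0"

```text
time: 18.5
tcp_pos: [0.4924, -0.1011, 0.067]
orientation: [-0.156, 0.988, -0.0, 0.0]
ft_force: [-0.3, 0.2, -3.2]
opening: 0.0421
gripper_force: 63.1
```

>>> send_rows --moves "30 0 0 1 0;30 0 0 2 0;30 0 0 2 0"

```text
time: 18.88
tcp_pos: [0.4924, -0.1011, 0.0667]
orientation: [-0.157, 0.988, 0.0, -0.001]
ft_force: [-7.5, 2.3, 10.3]
opening: 0.042
gripper_force: 64.5
```

Contact with the seat at the expected height. I'll ease off 1 mm, open, and take pictures before backing away.

>>> send_rows --moves "30 0 0 -1 0;30 0 0 -1 0;60 0 0 -1 0;60 0 0 -1 0;60 0 0 -1 0;60 0 0 -20 0;60 0 0 -60 0;60 20 0 -100 0;60 60 0 -100 0;60 60 0 -100 0"

```text
time: 20.12
tcp_pos: [0.4339, -0.1198, 0.1648]
orientation: [-0.156, 0.988, -0.0, 0.0]
ft_force: [-0.1, 0.1, 0.1]
opening: 0.0598
gripper_force: 0.0
```

```bash
python3 - <<'E'
from h import *
st=arm.observe();print(st["tcp_pos"],st["ft_force"])
w=snap("wrist","w8");s=snap("scene","s8");t=snap("top","t8")
d=np.array([np.cos(np.radians(18.05)),np.sin(np.radians(18.05)),0]);n=np.array([-d[1],d[0],0]);c=np.array([.5304,-.0882,.065])
for nm in("wrist","scene"):print(nm,*[proj(nm,c+a*d+b*n,st).round(1) for a,b in((-.055,.022),(-.055,-.022),(.01,.022),(.01,-.022))])
a=cv2.resize(w[200:400,220:420],(400,400),interpolation=cv2.INTER_CUBIC);b=cv2.resize(s[185:325,230:370],(400,400),interpolation=cv2.INTER_CUBIC)
cv2.imwrite("pics/c8.png",np.hstack([a,b]))
E
```

```text
[ 0.43394655 -0.11980687  0.16482651] [-0.10853924  0.08498207  0.06719165]
wrist [346.8 254.8] [298.1 254.9] [345.2 314.3] [300.  314.4]
scene [356.1 207.2] [341.6 198.8] [340.1 223.9] [325.4 215.1]
```

View pics/c8.png

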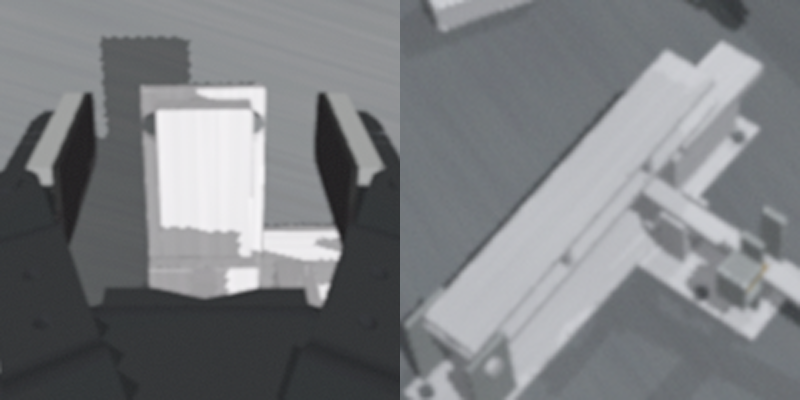

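The left panel (wrist) shows the packer flat, with its rear corners at px (298,254) and (346,254) as predicted, centred and parallel on the base plate. The right panel shows the beam still up and the bar under the bolt. I'll check the overlap numerically.

```bash
python3 - <<'E'
from h import *
st=arm.observe();d=np.array([np.cos(np.radians(18.05)),np.sin(np.radians(18.05)),0])
g=cv2.cvtColor(cv2.imread("pics/w8.png"),cv2.COLOR_BGR2GRAY)
for c in(305,315,330,340):print(c,g[310:350:2,c])
for z in(.065,.078,.118):print(z,[proj("wrist",np.array([.5304,-.0882,z])+k*d,st)[1].round(1) for k in(.005,.01,.015,.02)])
E
```

```text
305 [239 228 174 167 167 167 167 168 167 158 161 161 171 169 163 163 164 155
  77  53]
315 [236 229 178 165 166 166 166 165 165 154 163 163 169 166 160 160 162 161
 153  86]
330 [238 238 231 180 166 168 167 166 166 160 163 162 173 169 166 166 166 168
 158  81]
340 [237 237 236 216 227 229 208 227 225 179 162 162 215 236 236 236 236 225
 105  51]
0.065 [np.float64(308.8), np.float64(313.1), np.float64(317.3), np.float64(321.5)]
0.078 [np.float64(318.2), np.float64(322.7), np.float64(327.1), np.float64(331.4)]
0.118 [np.float64(353.9), np.float64(358.9), np.float64(363.7), np.float64(368.5)]
```

The beam's lower flange edge appears at row 328, which puts it about 16 mm past the packer's centre. The overlap is therefore about 39 mm instead of 45 mm. I'll regrip and slide it 6 mm further.

>>> send_rows --moves "60 -30 0 0 0;60 -60 0 20 0;60 -60 0 60 0;60 -60 0 90 0;60 -60 0 98 0;60 -60 0 98 0;30 -60 0 98 0;30 -60 0 98 0;30 -60 0 98 0;30 -60 0 98 0"

```text
time: 21.52
tcp_pos: [0.4935, -0.1013, 0.0686]
orientation: [-0.156, 0.988, -0.001, 0.001]
ft_force: [-1.7, 1.8, 5.6]
opening: 0.0418
gripper_force: 62.2
```

>>> send_rows --moves "30 -2 0 0 0;30 -4 0 0 0;30 -6 0 0 0;30 -6 0 0 0;30 -6 0 0 0"

```text
time: 22.15
tcp_pos: [0.4972, -0.1003, 0.0686]
orientation: [-0.157, 0.988, -0.001, -0.002]
ft_force: [-8.1, -2.6, 11.3]
opening: 0.0422
gripper_force: 62.8
```

>>> send_rows --moves "60 0 0 0 0;60 0 0 0 0;60 0 0 0 0;60 0 0 -20 0;60 0 0 -60 0;60 20 0 -98 0;60 66 0 -98 0;60 66 0 -98 0;60 66 0 -98 0"

```text
time: 23.28
tcp_pos: [0.4355, -0.1196, 0.1647]
orientation: [-0.156, 0.988, -0.0, 0.0]
ft_force: [0.7, -0.0, -0.2]
opening: 0.0599
gripper_force: 0.0
```

```bash
python3 - <<'E'
from h import *
st=arm.observe();print(st["tcp_pos"],st["ft_force"])
d=np.array([np.cos(np.radians(18.05)),np.sin(np.radians(18.05)),0]);n=np.array([-d[1],d[0],0])
w=snap("wrist","w9");g=cv2.cvtColor(w,cv2.COLOR_BGR2GRAY).astype(int)
for c in(304,312,322,332,340):print(c,"rear",np.where(g[235:290,c]>225)[0][:1]+235,g[246:264:1,c],"end",g[318:340:2,c])
for r in(262,275,290,300):
    q=np.where(g[r,285:360]>215)[0]+285;p=[onz("wrist",(u,r),.065,st) for u in(q.min(),q.max()+1)]
    print(r,q.min(),q.max(),[((x-[.5304,-.0882,.065])@n*1000).round(1) for x in p])
for r in(254,256,258,260,262):print(r,((onz("wrist",(322,r),.065,st)-[.5304,-.0882,.065])@d*1000).round(1))
for r in(326,328,330):print(r,((onz("wrist",(322,r),.078,st)-[.5304,-.0882,.078])@d*1000).round(1))
E
```

```text
[ 0.43549149 -0.11958148  0.16474319] [ 0.71264157 -0.02736413 -0.23857989]
304 rear [258] [166 166 166 166 166 163 159 157 157 158 164 195 227 238 238 237 237 238] end [168 167 167 167 163 159 163 169 170 163 164]
312 rear [258] [165 165 166 165 164 163 157 155 155 155 163 197 229 238 238 237 237 238] end [167 167 166 166 163 160 163 173 173 165 165]
322 rear [244] [220 187 165 164 159 150 152 156 158 158 165 196 227 237 237 237 237 237] end [169 169 169 170 167 164 167 164 159 161 161]
332 rear [243] [239 240 237 223 190 164 159 157 158 159 173 206 233 241 241 241 241 241] end [167 167 167 167 165 164 164 172 176 188 178]
340 rear [243] [237 236 237 237 233 214 179 157 155 158 175 209 232 238 238 238 237 238] end [232 215 215 225 198 164 161 195 236 235 236]
262 298 344 [np.float64(-22.5), np.float64(20.3)]
275 299 351 [np.float64(-21.9), np.float64(27.1)]
290 300 351 [np.float64(-21.4), np.float64(27.6)]
300 300 350 [np.float64(-21.7), np.float64(27.0)]
254 -54.3
256 -52.3
258 -50.3
260 -48.2
262 -46.2
326 13.7
328 16.0
330 18.3
```

The rear edge is now at -51 mm from the old seat estimate and the beam end at about +15 mm. That gives an overlap of about 44 mm, straight and flat, with the beam still up. Handing in.

```bash
python3 -c "
from plant import arm
print(arm.sign_off())"
```

```text
the job is handed in; nothing more can be done
None
```

The job is handed in at about 23 s: the bar is caught, the beam end is raised, and the thin packer lies flat and straight on the seat block, about 44 mm under the beam by the last wrist picture, with the arm clear.

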